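Lift a glued lamp shade on a carrying rod

ROBOT

A 6-joint arm with a two-finger parallel gripper is mounted at the origin on a cart in front of the work surface, level with it; the furniture and walls round the work are solid. World frame = base frame: x ahead of the robot, y to its left, z up, the work surface at z = 0. Lengths are in m, angles in rad, forces in N, time in s.
With the tool pointing down it reaches from about 0.25 to 0.775 m from the base axis. Payload 8.9 kg.
Tool frame: the origin (TCP) lies on the mounting face of the last link; the fingertips stand 173 mm ahead of it and the grasp point (between the pads) lies 155 mm ahead of it; z points along the fingers, y is the line along which they close (so a half turn about z gives the same grasp; the last joint's range is limited). The gripper opens to 85 mm and grips with 20 to 120 N. Pads are 22 mm wide; open, the fingers measure 114 mm over their backs; the gripper's body (76 mm by 85 mm) begins 54 mm behind the grasp point. The pads swing forward as they close: fully open they stand 13 mm farther back than shut.
Start: joints at [1.176, 0.291, -0.153, 1.127, 0, 1.431], TCP at [0.133, 0.508, 0.405] pointing down, gripper open.
Joint ranges: [-2.52, 2.52], [-0.91, 1.74], [-1.3, 1.37], [-1.96, 2.02], [-1.52, 1.47], [-3.14, 3.14]. Speed limits (rad/s): [2.22, 2.22, 2.79, 3.14, 3.14, 3.14].

INTERFACE

Orientations are given as a unit quaternion [w, x, y, z].
In Python, from plant import ctrl, hand, kinematics, snapshot, finder gives the robot as it stands. Calls block until the motion is done:
- ctrl.move_ptp(position, orientation): joint-space move of the TCP to a pose.
- ctrl.servo_line(position, speed=0.15, ori=None, stop_force=None): straight line of the TCP; ori=None keeps the orientation; speed is the mean speed in m/s. With stop_force (N) it stops when the force on the tool has changed by that much, and returns True; else False.
- ctrl.movej(angles): joint-space move.
- hand.release() and hand.gripper_close(strength=None): open the fingers fully, or close them until they stop; strength is the grip in N (None keeps the last).
- ctrl.hold(seconds).
- kinematics.inverse_kinematics(position, orientation): joint angles nearest the present ones, or None.
- snapshot(name): name is "scene" or "top" or "wrist"; returns a dict with "pixels" (480x640x3 uint8, red, green, blue), "range_z" (480x640 float32, m along the optical axis (not along the pixel's ray), 0 where there is no reading), "fx", "fy", "cx", "cy" (pixels), "R" (3x3) and "t" (3): a world point X has camera coordinates R X + t; the wrist camera has in their place "hand_eye" (4x4, takes a point from camera to tool coordinates, whose origin is the TCP and whose axes are the flange's). Camera axes: x right, y down, z forward; pixel columns grow to the right and rows downward; lengths in m; the calibration is good to about 2 mm. A picture is of the moment at which its call begins: read the wrist's pose just before it.
A pose or a line that the arm cannot do raises ctrl.Unreachable and nothing moves.
- ctrl.hand_in(): hands the job in; it is judged then, once.
Trained networks look in a picture, given as the dict that the camera call returned (one of the last four; its "shot" number tells which), for a name from the list of things; names that differ only in an ending like _2 or _b are one class to them, and where a whole thing is asked for, a point or a joint stands for the part that bears it (a point fixed in the world has none). Each returns a list of dicts, best first, with "conf" (0 to 1); they miss things now and then, are a little off and sometimes report something else, mostly with a low value. They report only what shows in the picture. A call takes as long as a camera call.
- finder.recognise(label, picture): "position" ([x, y, z] in m, in the coordinates of the camera as it stood for that picture, good to about 4 mm: the middle of the surface that is visible of it).
Readings, each from a call of its own:
- ctrl.get_time_s(): time.
- ctrl.get_joints(): joint angles.
- ctrl.get_qvel(): joint speeds.
- ctrl.get_joint_efforts(): joint torques, N m.
- ctrl.get_eef_pos(): TCP position.
- ctrl.get_orientation(): TCP orientation.
- ctrl.get_wrist_force(): force on the tool from outside, world axes, zero at the start.
- ctrl.get_moment(): the same for the moment, N m.
- ctrl.get_grip_width(): finger opening in m.
- ctrl.get_finger_force(): force on a finger pad.
Only numpy, scipy, OpenCV 4.12 (cv2) and the standard library are available. Lean on these libraries where they do the work, as an engineer would, in place of code of your own. Each camera call takes 0.05 s, during which the arm holds its last target. There are 200 camera calls.

TASK

The glue on the kraft-tube lamp shade with the steel hanger is still wet, so the gripper must not touch it: take the carrying rod with the wooden handle off its rest, slide it right through the holes of both hanger ears while the shade still stands on the desk, so that the tip sticks out clearly beyond the far ear, and then lift the shade on the rod. Finish while still holding the rod, with the shade hanging level and still about 10 cm above the desk, carried by the rod alone; do not tip the shade over and do not move the glue bottle, plain tube, solder reel or screwdriver.

Things in the scene. Friction and masses are not known exactly. Their poses are not given: they have to be found in the camera images.
- shade: lamp shade to lift, 0.10 to 0.17 kg: brown cardboard tube on end, 68 mm across, 88 mm tall; a steel bridge over its mouth carries two upright ears. Origin: centre of the underside, z up. Ears: plates 4 mm thick, 30 wide, tops at z = 125 mm, square to its own y axis at y = -20 and +20 mm. Stands loose, y axis towards the robot's left within 0.4 rad
- ears_mid (a point): point midway between the shade's two ears on the line through both hole centres, 108 mm above its underside; axes as the shade's. Each ear has one round hole of 18 mm; both holes lie on this line, along the shade's y axis
- carry_rod: carrying rod, 0.12 kg, along its own y axis: square wooden handle 18 x 18 mm, 70 mm long, origin in its middle; a 10 mm round metal rod runs on to the tip at y = +150 mm, a 10 mm stub back to y = -70 mm. At the start it lies level and loose in the notches of its rest, handle sides upright, tip towards the robot's left within 0.4 rad
- rod_tip (a point): rounded tip of the carrying rod, on its axis, 150 mm from the middle of the handle
- rod_rest: fixed wooden rest: base 60 x 170 x 8 mm; two uprights 40 mm wide, 10 thick, tops at z = 67 mm, with open-topped notches 13 mm wide, at y = -58 and +70 mm on its own y axis. Origin on the desk under the middle of the rod's handle; the rod's axis lies 60 mm above the desk, the handle free between the uprights
- glue_bottle: bystander: white glue bottle with orange cap, 47 mm across, 148 mm tall; origin at the centre of its underside
- plain_tube: bystander: plain brown kraft tube without ears, 68 mm across, 72 mm tall; origin at the centre of its underside
- reel: bystander: solder reel, 60 mm across, 35 mm tall; origin at the centre of its underside
- driver: bystander: screwdriver 230 mm long lying along its y axis, 29 mm thick; origin at the middle of its length, on the desk

How it is judged:
By the outcome, as a careful person would: the job done as asked, in the order asked, and still so for the second after the job is handed in, while the arm keeps its last pose, push and grip.
It also fails if it takes over 54 s, if anything falls off the work surface, if the arm or the gripper's body presses on something with over 40 N, if the wrist force passes 120 N, or if a joint passes its speed limit or range.

## Working session

There is one attempt and no reset: what is moved stays moved. The work goes in short steps, each a Python script; the robot and the scene stay as the last script left them, time stands still between calls to the robot, and variables do not carry over. Pictures are saved under pics/ and viewed, at most 10 in all, crops included, and the job is handed in when it is done.

```bash
ls; mkdir -p pics
cat > h.py <<'E'
import numpy as np, cv2
from plant import ctrl, hand, kinematics, snapshot, finder
def toworld(p,X):
    return (np.asarray(X)-p["t"])@np.asarray(p["R"])
def cloud(p):
    z=p["range_z"]; v,u=np.mgrid[:480,:640]
    X=np.stack([(u-p["cx"])*z/p["fx"],(v-p["cy"])*z/p["fy"],z],-1)
    W=(X-p["t"])@np.asarray(p["R"]); W[z==0]=np.nan
    return W
def save(p,n): cv2.imwrite(f"pics/{n}.png",p["pixels"][:,:,::-1])
E
python3 - <<'E'
from h import *
for n in("top","scene"):
    p=snapshot(n); save(p,n); np.savez(n,W=cloud(p),px=p["pixels"])
    for l in ["shade","ears_mid","carry_rod","rod_tip","rod_rest","glue_bottle","plain_tube","reel","driver"]:
        for r in finder.recognise(l,p)[:2]: print(n,l,round(r["conf"],2),toworld(p,r["position"]).round(3))
print(ctrl.get_time_s())
E
python3 -c "
import cv2,numpy as np
a=cv2.imread('pics/top.png');b=cv2.imread('pics/scene.png')
"
```

```text
pics
top shade 0.78 [0.601 0.158 0.088]
top shade 0.32 [ 0.72  -0.134  0.034]
top ears_mid 0.6 [0.597 0.158 0.089]
top carry_rod 0.75 [ 0.534 -0.279  0.062]
top rod_tip 0.76 [ 0.535 -0.277  0.065]
top rod_tip 0.67 [0.597 0.159 0.088]
top rod_rest 0.74 [ 0.528 -0.296  0.003]
top rod_rest 0.44 [ 0.662 -0.465  0.094]
top glue_bottle 0.8 [ 0.66  -0.467  0.095]
top plain_tube 0.73 [ 0.716 -0.015  0.065]
top reel 0.9 [ 0.719 -0.133  0.034]
top driver 0.62 [0.365 0.178 0.024]
scene shade 0.96 [0.594 0.147 0.065]
scene ears_mid 0.7 [0.59  0.143 0.066]
scene carry_rod 0.84 [ 0.528 -0.289  0.064]
scene rod_tip 0.58 [ 0.53  -0.292  0.064]
scene rod_tip 0.2 [0.596 0.145 0.063]
scene rod_rest 0.58 [ 0.528 -0.299  0.004]
scene glue_bottle 0.86 [ 0.648 -0.478  0.081]
scene plain_tube 0.75 [ 0.697 -0.035  0.051]
scene plain_tube 0.31 [ 0.529 -0.291  0.065]
scene reel 0.77 [ 0.707 -0.142  0.032]
scene driver 0.85 [0.36 0.17 0.02]
1.0
```

View pics/top.png

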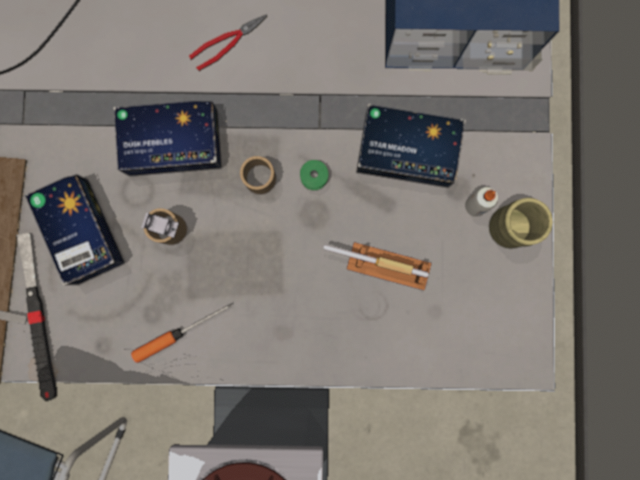

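View pics/scene.png

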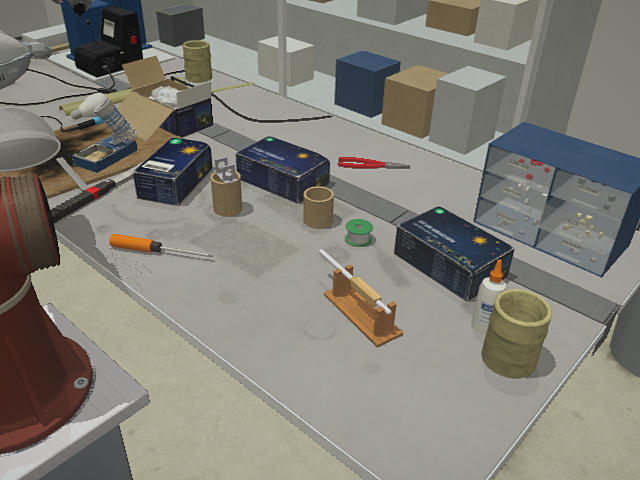

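The top view shows the shade at about (165,225), with its ears seen from above. The rod runs from its tip at (327,246) to its stub end at (428,273), and the path between rod and shade is clear. Next I'll take close looks with the wrist camera.

```bash
cat >> h.py <<'E'
from scipy.spatial.transform import Rotation as Rot
def down(yaw,flip=0):
    "tool down, rod-direction d=(-sin yaw,cos yaw) along +-tool x"
    a=yaw+np.pi*flip
    x=np.array([-np.sin(a),np.cos(a),0]); z=np.array([0,0,-1.]); y=np.cross(z,x)
    q=Rot.from_matrix(np.c_[x,y,z]).as_quat(); return [q[3],q[0],q[1],q[2]]
def wristcloud():
    pos=np.array(ctrl.get_eef_pos()); q=ctrl.get_orientation(); R=Rot.from_quat([q[1],q[2],q[3],q[0]]).as_matrix()
    p=snapshot("wrist"); H=np.asarray(p["hand_eye"]); M=np.eye(4); M[:3,:3]=R; M[:3,3]=pos; M=M@H
    p["R"]=M[:3,:3].T; p["t"]=-M[:3,:3].T@M[:3,3]
    return p,cloud(p)
E
python3 - <<'E'
from h import *
W=np.load("top.npz")["W"]
def ax(m):
    P=W[m]; c=np.median(P,0); e=np.linalg.svd((P-P.mean(0))[:,:2],full_matrices=0)[2][0]; e*=np.sign(e[1]); print(m.sum(),P.mean(0).round(3),P.min(0).round(3),P.max(0).round(3),"yaw",np.arctan2(-e[0],e[1]).round(3))
X,Y,Z=W[...,0],W[...,1],W[...,2]
ax((abs(X-.53)<.1)&(abs(Y+.28)<.16)&(Z>.045)&(Z<.09))
ax((abs(X-.6)<.05)&(abs(Y-.158)<.05)&(Z>.095))
for f in (0,1):
    for p,y in (((.53,-.3,.215),-.26),((.6,.06,.27),0)):
        print(f,np.round(kinematics.inverse_kinematics(p,down(y,f)),2))
p,_=wristcloud(); print(np.round(p["hand_eye"],3),p["fx"])
for (a,b,c) in ((.25,.0,.0),):
    # boxes heights
    m=(Y>.22)&(Y<.4)&(X>.45)&(X<.72)&(Z>.03)&(Z<.3); print("box",W[m].min(0),W[m].max(0))
E
```

```text
871 [ 0.536 -0.275  0.065] [ 0.496 -0.367  0.045] [ 0.57  -0.156  0.075] yaw -0.252
201 [0.602 0.167 0.113] [0.582 0.136 0.095] [0.622 0.192 0.129] yaw -0.294
0 [-0.64  0.61 -0.18  0.78  0.    1.2 ]
0 [-0.02  0.54 -0.14  0.89  0.    1.55]
1 [-0.64  0.61 -0.18  0.78  0.   -1.95]
1 [-0.02  0.54 -0.14  0.89  0.   -1.59]
[[-0.001 -0.956 -0.294  0.076]
 [ 1.    -0.001  0.    -0.   ]
 [-0.    -0.294  0.956  0.031]
 [ 0.     0.     0.     1.   ]] 383.16460248490085
box [0.48120261 0.22143945 0.03015037] [0.71996785 0.39996295 0.08210207]
```

```bash
python3 - <<'E'
from h import *
for n,(x,y,z),yaw in (("shade",(.6,.15,.40),-.25),("rod",(.535,-.28,.36),-.252)):
    ctrl.move_ptp((x,y,z),down(yaw)); ctrl.hold(.2)
    p,W=wristcloud(); save(p,"w_"+n); np.savez("w_"+n,W=W,px=p["pixels"])
    for l in (["shade","ears_mid"] if n=="shade" else ["carry_rod","rod_tip","rod_rest"]):
        for r in finder.recognise(l,p)[:1]: print(l,round(r["conf"],2),toworld(p,r["position"]).round(3))
    print(ctrl.get_time_s())
E
python3 -c "
import cv2,numpy as np
cv2.imwrite('pics/both.png',cv2.resize(np.hstack([cv2.imread('pics/w_shade.png'),cv2.imread('pics/w_rod.png')]),(800,300)))"
```

```text
shade 0.71 [0.608 0.166 0.087]
ears_mid 0.68 [0.605 0.167 0.091]
3.5083
carry_rod 0.66 [ 0.54  -0.263  0.063]
rod_tip 0.62 [ 0.546 -0.266  0.063]
rod_rest 0.84 [ 0.533 -0.283  0.005]
5.5167
```

View pics/both.png

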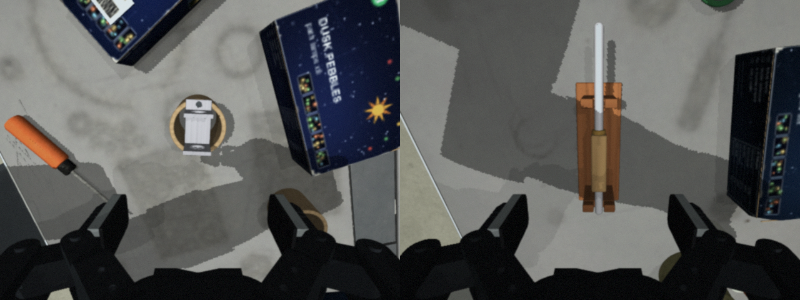

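The wrist views show both ears at roughly (198,104) and (197,152) in the left half. The rod lies in its rest along column 598, with the handle at rows 130–190. Next I'll fit both from the depth data.

Run:
```python
from h import *
W=np.load("w_shade.npz")["W"]; X,Y,Z=W[...,0],W[...,1],W[...,2]
yaw=-.27; 
def loc(P,c,yaw):
    d=P[:,:2]-c; a=np.array([-np.sin(yaw),np.cos(yaw)]); b=np.array([np.cos(yaw),np.sin(yaw)]); return d@b,d@a
m=(np.hypot(X-.603,Y-.165)<.05)&(Z>.112)&(Z<.135)
P=W[m]; c=np.array([.603,.165]); u,v=loc(P,c,yaw)
print(len(P),P.max(0).round(3))
for s in(v>0,v<0):
    Q=P[s]; e=np.linalg.svd((Q-Q.mean(0))[:,:2],full_matrices=0)[2][0]; e*=np.sign(e[0])
    print("ear",s.sum(),Q.mean(0).round(4),"midrange u",((u[s].min()+u[s].max())/2).round(4),np.ptp(u[s]).round(3),"v",v[s].min().round(4),v[s].max().round(4),"yaw",np.arctan2(e[1],e[0]).round(3))
m=(np.hypot(X-.603,Y-.165)<.045)&(Z>.08)&(Z<.094); Q=W[m][:,:2].astype(np.float32); print("rim circ",cv2.minEnclosingCircle(Q),len(Q))
W=np.load("w_rod.npz")["W"]; X,Y,Z=W[...,0],W[...,1],W[...,2]; px=np.load("w_rod.npz")["px"].astype(int)
c=np.array([.535,-.28]); P=W[(abs(X-.53)<.1)&(abs(Y+.28)<.16)&(Z>.055)&(Z<.08)]
yaw=-.252
for i in range(4):
    u,v=loc(P,c,yaw); k=abs(u-np.median(u))<.008; f=np.polyfit(v[k],u[k],1); yaw-=np.arctan(f[0])
u,v=loc(P,c,yaw); k=abs(u-np.median(u))<.008; print("rod yaw",yaw,"u",np.median(u[k]),"v",v[k].min(),v[k].max())
for lo in np.arange(-.10,.16,.01):
    s=k&(v>=lo)&(v<lo+.01)
    if s.sum()>3: print(round(lo,2),s.sum(),"u",u[s].min().round(4),u[s].max().round(4),"z",np.median(P[s,2]).round(4))
```

```text
860 [0.624 0.194 0.126]
ear 402 [0.609  0.1885 0.123 ] midrange u -0.0003 0.03 v 0.0214 0.0262 yaw -0.294
ear 458 [0.5978 0.1505 0.1221] midrange u -0.0012 0.03 v -0.0186 -0.0136 yaw -0.289
rim circ ((0.6035873889923096, 0.1697821319103241), 0.03518308699131012) 3856
rod yaw -0.24980357984759227 u 0.0005876683456101841 v -0.08838941182365527 0.1296375530128188
-0.09 116 u -0.0072 0.0083 z 0.0638
-0.08 226 u -0.0073 0.0085 z 0.0637
-0.07 151 u -0.0041 0.0053 z 0.0635
-0.06 149 u -0.0069 0.0081 z 0.0679
-0.05 261 u -0.0069 0.008 z 0.0685
-0.04 264 u -0.0068 0.0079 z 0.0684
-0.03 284 u -0.0074 0.0086 z 0.0685
-0.02 306 u -0.0074 0.0085 z 0.0685
-0.01 305 u -0.0073 0.0084 z 0.0685
-0.0 317 u -0.0072 0.0084 z 0.0685
0.01 351 u -0.0073 0.0085 z 0.0672
0.02 214 u -0.0058 0.0077 z 0.0635
0.03 210 u -0.0043 0.0056 z 0.0635
0.04 256 u -0.0069 0.0081 z 0.0637
0.05 268 u -0.0069 0.0082 z 0.0638
0.06 225 u -0.0041 0.0054 z 0.0637
0.07 239 u -0.0041 0.0053 z 0.0637
0.08 238 u -0.004 0.0053 z 0.0636
0.09 251 u -0.004 0.0052 z 0.0638
0.1 251 u -0.0039 0.0052 z 0.0637
0.11 258 u -0.0039 0.0051 z 0.0636
0.12 220 u -0.0038 0.0051 z 0.0636
```

Run:
```python
from h import *
c=(.5306,-.2998); q=down(-.25)
ctrl.move_ptp((*c,.29),q); ctrl.servo_line((*c,.215),speed=.12); 
hand.gripper_close(90); print("w",ctrl.get_grip_width(),ctrl.get_finger_force(),ctrl.get_eef_pos())
ctrl.servo_line((*c,.29),speed=.12)
d=np.array([np.sin(.29),np.cos(.29)]); m=np.array([.6032,.1689]); h=m-.212*d
ctrl.servo_line((*h,.263),speed=.2,ori=down(-.29)); ctrl.hold(.3)
p,W=wristcloud(); save(p,"pre"); np.savez("pre",W=W,px=p["pixels"])
print(ctrl.get_grip_width(),ctrl.get_wrist_force(),ctrl.get_eef_pos(),ctrl.get_time_s())
X,Y,Z=W[...,0],W[...,1],W[...,2]
P=W[np.isfinite(Z)]; r=P[:,:2]-h; u=r@np.array([d[1],-d[0]]); v=r@d
for lo in np.arange(.03,.16,.01):
    s=(v>=lo)&(v<lo+.01)&(abs(u)<.015)&(P[:,2]>.085)&(P[:,2]<.13)
    if s.sum()>3: print(round(lo,2),s.sum(),"u",u[s].min().round(4),u[s].max().round(4),"z",np.percentile(P[s,2],97).round(4),"vmax",v[s].max().round(4))
s=(v>.17)&(v<.25)&(abs(u)<.03)&(P[:,2]>.112); print("ears",s.sum(), *( (u[s].min(),u[s].max(),v[s].min(),v[s].max()) if s.any() else ()))
```

```text
w 0.01628164931539078 87.79987692832947 [ 0.53074854 -0.29990168  0.21534689]
0.016428066118415185 [ 0.22544202  0.12957227 -1.73147627] [ 0.54258886 -0.0346081   0.26301924] 9.925
0.03 1780 u -0.0097 0.0083 z 0.1168 vmax 0.04
0.04 954 u -0.0077 0.0061 z 0.113 vmax 0.05
0.05 963 u -0.0055 0.0044 z 0.1129 vmax 0.06
0.06 1039 u -0.0056 0.0043 z 0.113 vmax 0.07
0.07 1127 u -0.0056 0.0044 z 0.1129 vmax 0.08
0.08 1205 u -0.0054 0.0043 z 0.113 vmax 0.09
0.09 1300 u -0.0055 0.0045 z 0.1129 vmax 0.1
0.1 1049 u -0.0054 0.0044 z 0.1129 vmax 0.1079
ears 0
```

View pics/pre.png

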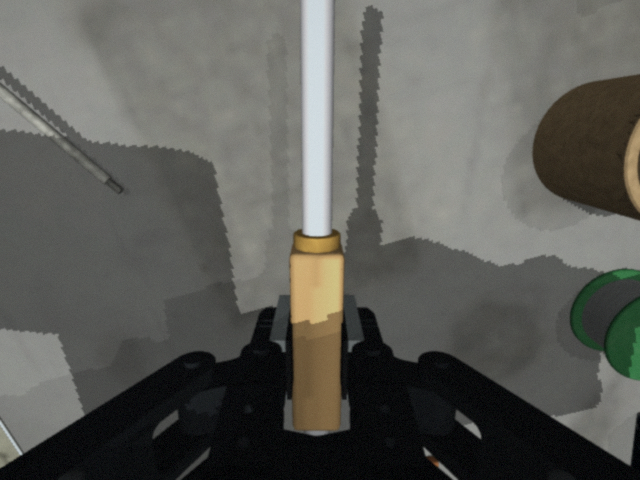

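The rod is held straight and level, with its axis at z≈0.108 and a lateral offset of -0.6 mm. Next I'll insert it with a force guard.

Run:
```python
from h import *
d=np.array([np.sin(.29),np.cos(.29)]); b=np.array([d[1],-d[0]]); m=np.array([.6032,.1689])+.0006*b
print(ctrl.servo_line((*(m-.08*d),.263),speed=.06,stop_force=3))
pos=np.array(ctrl.get_eef_pos()); print("v",(pos[:2]-m)@d,ctrl.get_wrist_force(),ctrl.get_time_s())
p,W=wristcloud(); s=snapshot("scene"); Ws=cloud(s)
np.savez("ins",W=W,px=p["pixels"])
for l in("shade","rod_tip"):
    for r in finder.recognise(l,s)[:1]: print(l,r["conf"],toworld(s,r["position"]).round(3))
cs=cv2.resize(s["pixels"][120:260,150:340],(542,400),interpolation=cv2.INTER_CUBIC)
im=np.hstack([cv2.resize(p["pixels"],(533,400)),cs]); im=cv2.resize(im,(800,298))
cv2.imwrite("pics/ins.png",im[:,:,::-1])
```

```text
False
v -0.08017099879003743 [-0.81599003  0.76377504 -0.92196771] 12.275
shade 0.88 [0.586 0.15  0.049]
rod_tip 0.75 [0.568 0.069 0.113]
```

View pics/ins.png

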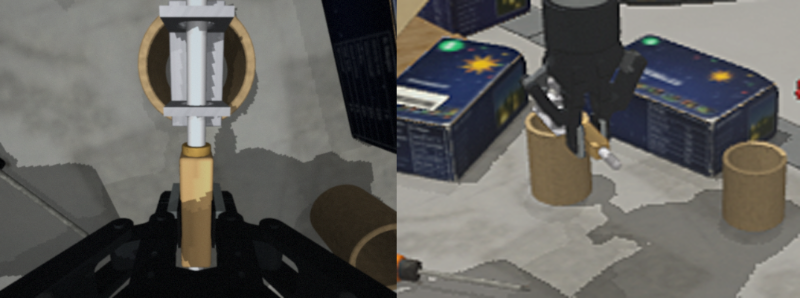

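The rod passes through both ears: in the left panel it enters the near ear at (195,115) and shows beyond the far ear at (197,5). The shade is upright. Lifting gently now.

Run:
```python
from h import *
x,y,z=ctrl.get_eef_pos()
ctrl.servo_line((x,y,z+.012),speed=.015); print(ctrl.get_wrist_force())
ctrl.servo_line((x,y,.3675),speed=.035); ctrl.hold(2.5)
print(ctrl.get_wrist_force(),ctrl.get_moment(),ctrl.get_grip_width(),ctrl.get_time_s())
p,W=wristcloud(); s=snapshot("scene"); Ws=cloud(s)
d=np.array([np.sin(.29),np.cos(.29)]); P=W[np.isfinite(W[...,2])]; r=P[:,:2]-[x,y]; u=r@np.array([d[1],-d[0]]); v=r@d
for lo in (.04,.045,.075,.085):
    k=(v>=lo)&(v<lo+.005)&(abs(u)<.015)&(P[:,2]>.18); print(lo,k.sum(),np.percentile(P[k,2],97).round(4) if k.any() else '')
for a,bb in((.05,.068),(.09,.11)):
    k=(v>a)&(v<bb)&(abs(u)<.025)&(P[:,2]>.222); print("ear",k.sum(),P[k,2].max().round(4) if k.any() else '', (u[k].min().round(4),u[k].max().round(4)) if k.any() else '')
m=(np.hypot(P[:,0]-(x+.08*d[0]),P[:,1]-(y+.08*d[1]))<.04)&(P[:,2]>.175)&(P[:,2]<.2); A=np.c_[u[m],v[m],np.ones(m.sum())]; print("rim tilt u,v",np.linalg.lstsq(A,P[m,2],rcond=None)[0],m.sum())
cs=cv2.resize(s["pixels"][90:260,150:340],(447,400),interpolation=cv2.INTER_CUBIC)
im=cv2.resize(np.hstack([cv2.resize(p["pixels"],(533,400)),cs]),(800,326))
cv2.imwrite("pics/lift.png",im[:,:,::-1])
```

```text
[-0.4862494  -0.33436263 -2.23999654]
[-0.20313151 -0.56087709 -2.1411626 ] [-0.10541163 -0.0102703   0.00625196] 0.01649928338675169 18.7167
0.04 612 0.2188
0.045 850 0.2171
0.075 1305 0.2168
0.085 1378 0.2168
ear 1466 0.2267 (np.float64(-0.0155), np.float64(0.0146))
ear 2196 0.2262 (np.float64(-0.0155), np.float64(0.0146))
rim tilt u,v [-0.0008999  -0.00865954  0.18892173] 13432
```

View pics/lift.png

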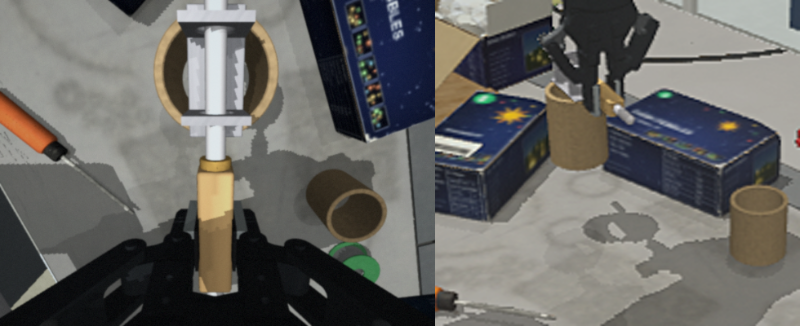

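```bash
python3 -c "
from h import *
print(np.abs(ctrl.get_qvel()).max(),ctrl.hand_in())"
```

```text
the job is handed in; nothing more can be done
0.0016837615657507164 None
```

Job handed in at about 19 s on the robot's clock: the shade hangs on the rod alone through both ears, tilted about 0.5° with its underside about 10 cm above the desk; the gripper touched only the rod handle, and the bystanders were not touched.

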